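# Snap the bracelet T-bar into its display stand

## Task

Assemble the bracelet display: take the T-bar from its wooden block, squeeze its spring button flush so that the post can slide down into the square tube of the stand, and push the post on down until the button pops out through the hole in the tube. Work gently, never force the parts, leave the other things on the table where they are, and let go at the end.

Things in the scene. Friction and masses are not known exactly. Their poses are not given: they have to be found in the camera images.
- tbar: Loose bracelet T-bar, about 0.2 kg, upright in the block. Square aluminium post 26 x 26 mm, 100 mm tall, lowest 8 mm tapered to 17 mm; on top a round dark wooden crossbar, 24 mm thick, 140 mm long along the body's y, its top 118 mm above the origin. Origin: centre of the post's lower end; z up along the post. The spring button is in the middle of the post's +x face.
- latch (a joint): Travel of the spring button into the post, m: 0 = out (6 mm proud), 0.006 = flush. Spring 3 N at first, 7.5 N when flush. Its edges are square: the tube's rim does not push it in, a finger must, by pinching the post across it. A fingertip on only the upper half of the button leaves the lower half free to enter the tube; then the tube's wall keeps the button in when the fingers let go.
- button_face (a point): Centre of the outer face of the spring button, a dark steel block 12 mm wide, 14 mm tall (35 to 49 mm above the post's lower end, centre at 42 mm); 19 mm from the post's axis when out, 13 mm when flush. Frame parallel to the T-bar's.
- stand: Stand screwed to the table: wooden foot 130 x 120 x 12 mm, dark collar 48 mm square up to 42 mm, and clamped in it an upright square steel tube, outside 36, inside 29 mm (1.5 mm play each side of the post). The tube's height differs each time and is not measured: rim 92 to 122 mm above the table; see or feel it. Origin: centre of the foot's underside, on the tube's axis; z up.
- block: Fixed wooden block, 90 x 90 x 30 mm, origin at the centre of its underside. A square recess in the middle of its top, 30 x 30 mm and 22 mm deep, holds the foot of the T-bar with its x axis along the block's x axis; the post's lower end stands 8 mm above the table.
- tray: Bystander: clear open bead tray, 100 x 150 x 30 mm, origin under its centre.
- spool: Bystander: copper wire spool, 60 mm in diameter, 26 mm high, lying flat, origin under its centre.
- jar: Bystander: small jar, 64 mm in diameter, 75 mm high, origin under its centre.
- board: Bystander: wooden board, 140 x 100 x 18 mm, with a brooch on it, origin under its centre.
- button_hole_side (a point): Point on the table in front of the tube wall with the button's hole: the +x wall of the stand, 65 mm from the tube's axis, at the foot's edge; the T-bar's x axis must lie along the stand's. Hole 16 mm wide, 18 mm tall, centre 30 mm below the rim, so the post goes in 72 mm deep; pushed further, the button stops on the hole's lower edge.
Things that resemble listed ones, but are neither listed nor needed, are in the scene too. What is meant by the stand is not orange, and is the smaller of those in its own colour.

How it is judged (in metres and radians):
On the way:
1. the post's foot is in the tube and its button is pressed in (at least 2 mm), lower end below 80 mm and within 6 mm of the tube's axis (value of joint latch above 0.002 m and horizontal distance between tbar and stand below 0.006 m and height (world z) of tbar below 0.08 m), for 0.05 s.
At the end, for the whole second after the job is handed in: the post is down in the tube (lower end 14 to 56 mm above the table, 6 mm or less from the tube's axis, turned like the stand within 9 degrees, upright within 5), the button has sprung out through the hole (under 2 mm pressed in), the T-bar is at rest and released (value of joint latch below 0.002 m and horizontal distance between tbar and stand below 0.006 m and height (world z) of tbar between 0.014 and 0.056 m and angle between the x axis of tbar and the x axis of stand, either way round below 0.15 rad and angle between tbar's own z axis and vertical below 0.09 rad and linear speed of tbar below 0.02 m/s and contact force between the fingers and tbar below 0.1 N); the robot touches nothing.
It fails at once if the stand is pushed, by the T-bar or by the robot, with more than 40 N (contact force between stand and anything else above 40 N).
It fails at once if a bystander (tray, spool, jar or board) is moved by more than 30 mm (distance of any of tray, spool, jar, board from where it was at the start of the episode above 0.03 m).
It also fails if it takes over 61 s, if anything falls off the work surface, if the arm or the gripper's body presses on something with over 40 N, if the wrist force passes 120 N, or if a joint passes its speed limit or range.

## Robot

A 6-joint arm with a two-finger parallel gripper is mounted at the origin on the work surface. World frame = base frame: x ahead of the robot, y to its left, z up, the work surface at z = 0. Lengths are in mm, angles in degrees, forces in N, time in s.
With the tool pointing down it reaches from about 300 to 850 mm from the base axis. Payload 4.2 kg.
Tool frame: the origin (TCP) lies on the centre line of the jaws, within the pads' length; the fingertips stand 22 mm ahead of it and the grasp point (between the pads) lies 3 mm ahead of it (arm.nose_length is the distance from the TCP to the fingertips, in mm); z points along the fingers, y is the line along which they close (so a half turn about z gives the same grasp; the last joint's range is limited). The gripper opens to 91 mm and grips with 3 to 60 N. Pads are 32 mm wide; open, the fingers measure 118 mm over their backs; the gripper's body (76 mm by 178 mm) begins 60 mm behind the grasp point.
Start: joints at [-1.146, 18.312, 89.639, -0, 72.044, -1.146], TCP at [575.014, 0, 235.976] pointing down, gripper open.
Joint ranges: [-177.97, 177.97], [-48.28, 115.42], [12.27, 149.76], [-77.06, 257.06], [2.81, 150.46], [-146.56, 146.56]. Speed limits (degrees/s): [147.25, 147.25, 180, 180, 180, 180].

## Interface

Orientations are given as a 3x3 rotation matrix whose columns are the frame's x, y, z axes.
In Python, from bench import arm gives the robot as it stands. Calls block until the motion is done:
- arm.goto(position, orientation): joint-space move of the TCP to a pose.
- arm.move_straight(position, feed=150, orientation=None): straight line of the TCP; orientation=None keeps the orientation; feed is the mean speed in mm/s.
- arm.move_j(angles): joint-space move.
- arm.move_gripper(opening, effort=None): finger opening in mm; effort is the grip in N (None keeps the last); returns when the fingers have stopped.
- arm.sleep(seconds).
- arm.solve_ik(position, orientation): joint angles nearest the present ones, or None.
- arm.get_obs(): the state.
- arm.snapshot(name): name is "scene" or "side" or "wrist"; returns the picture (420x560x3 uint8, red, green, blue); there is no depth.
- arm.camera_model(name): a dict with "mtx" (3x3 intrinsics, pixels), "rvec" (rotation vector, rad) and "tvec" (3), from world to camera coordinates, as OpenCV has them; the wrist camera has in their place "hand_eye" (4x4, takes a point from camera to tool coordinates, whose origin is the TCP and whose axes are the flange's). Camera axes: x right, y down, z forward; pixel columns grow to the right and rows downward; lengths in mm; the calibration is good to about 2 mm. A picture is of the moment at which its call begins: read the wrist's pose just before it. camera_model takes no time and is no camera call.
A pose or a line that the arm cannot do raises arm.Unreachable and nothing moves.
- arm.job_done(): hands the job in; it is judged then, once.
The state is a dict: "clock": time; "qpos": joint angles; "dq": joint speeds; "joint_torque": joint torques, N m; "position": TCP position; "orientation": TCP orientation; "ft_force": force on the tool from outside, world axes, zero at the start; "wrist_torque": the same for the moment, N m; "width": finger opening in mm; "finger_force": force on a finger pad.
Only numpy, scipy, OpenCV 4.12 (cv2) and the standard library are available. Lean on these libraries where they do the work, as an engineer would, in place of code of your own. Each camera call takes 0.05 s, during which the arm holds its last target. There are 200 camera calls.

## Working session

There is one attempt and no reset: what is moved stays moved. The work goes in short steps, each a Python script; the robot and the scene stay as the last script left them, time stands still between calls to the robot, and variables do not carry over. Pictures are saved under pics/ and viewed, at most 10 in all, crops included, and the job is handed in when it is done.

```bash
mkdir -p pics; python3 - <<'E'
from bench import arm
import cv2,numpy as np
for n in ("scene","side"):
    im=arm.snapshot(n); cv2.imwrite(f"pics/{n}0.png",cv2.resize(im[...,::-1],(800,600),interpolation=cv2.INTER_CUBIC))
    m=arm.camera_model(n); R=cv2.Rodrigues(np.array(m["rvec"],float))[0]; print(n,m["mtx"],(-R.T@np.array(m["tvec"]).ravel()),R[2])
print(arm.camera_model("wrist"),arm.get_obs()["orientation"],arm.get_obs()["clock"])
E
```

```text
scene [[538.97124192   0.         289.16492371]
 [  0.         538.97124192 209.9146415 ]
 [  0.           0.           1.        ]] [1063.76903527 -759.68519336 1035.9885911 ] [-0.41193816  0.54831039 -0.72777927]
side [[458.44540181   0.         280.18135975]
 [  0.         458.44540181 215.44019522]
 [  0.           0.           1.        ]] [ 127.16501095 -909.35782515  669.2106971 ] [ 0.36324988  0.77038357 -0.52398347]
{'mtx': array([[310.52026855,   0.        , 279.30202358],
       [  0.        , 310.52026855, 213.41552959],
       [  0.        ,   0.        ,   1.        ]]), 'hand_eye': array([[-2.36605436e-04, -9.70558812e-01, -2.40864146e-01,
         6.70174811e+01],
       [ 9.99999968e-01, -2.07577492e-04, -1.45888314e-04,
         6.26719815e-01],
       [ 9.15952131e-05, -2.40864173e-01,  9.70558830e-01,
        -1.48788894e+02],
       [ 0.00000000e+00,  0.00000000e+00,  0.00000000e+00,
         1.00000000e+00]])} [[-7.37302802e-07  9.99998774e-01 -1.56561160e-03]
 [ 1.00000000e+00  7.60651787e-07  1.49130556e-05]
 [ 1.49142282e-05 -1.56561159e-03 -9.99998774e-01]] 0.1
```

View pics/scene0.png

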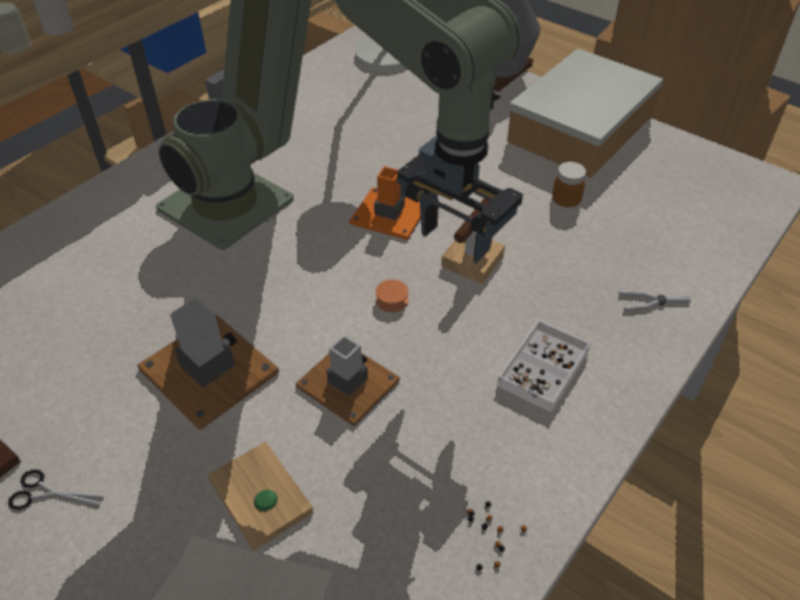

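View pics/side0.png

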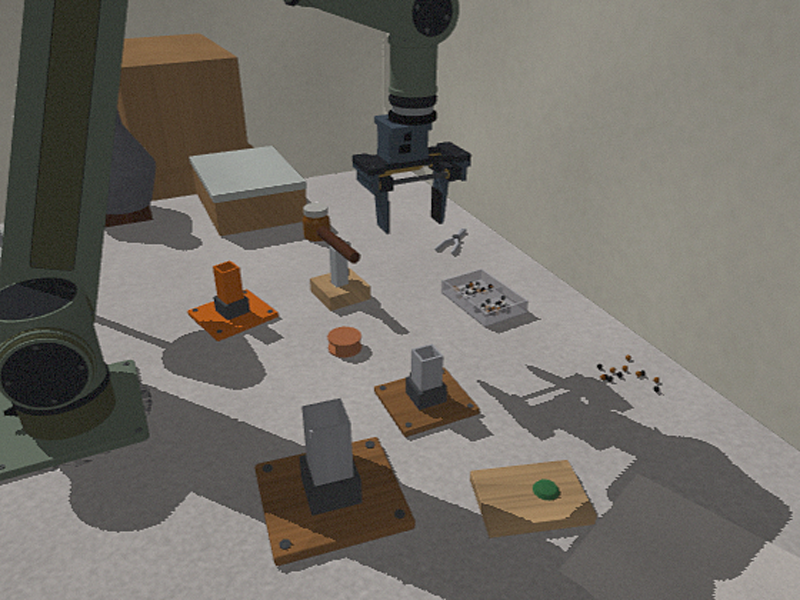

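The stand is the small wooden foot: scene (348,382), side (427,400). The T-bar is in its block at scene (474,258), side (340,290), with its crossbar along side (310,225)-(355,255).

```bash
cat > h.py <<'E'
from bench import arm
import cv2,numpy as np
def cam(n):
    m=arm.camera_model(n)
    if n!="wrist": return m["mtx"],cv2.Rodrigues(np.array(m["rvec"],float))[0],np.array(m["tvec"],float).ravel()
    o=arm.get_obs(); T=np.eye(4);T[:3,:3]=o["orientation"];T[:3,3]=o["position"]
    W=np.linalg.inv(T@m["hand_eye"]); return m["mtx"],W[:3,:3],W[:3,3]
def plane(c,uv,z):
    K,R,t=c; o=-R.T@t; d=R.T@np.linalg.inv(K)@np.array([uv[0],uv[1],1.]); return o+d*(z-o[2])/d[2]
def proj(c,p):
    K,R,t=c; q=K@(R@np.array(p,float)+t); return q[:2]/q[2]
def down(yaw):  # tool y (closing line) at yaw deg in world xy, z down
    a=np.radians(yaw); y=np.array([np.cos(a),np.sin(a),0]); z=np.array([0,0,-1.]); return np.c_[np.cross(y,z),y,z]
E
python3 - <<'E'
from h import *
s=.7
for n,pts in {"scene":{"st":[(297,383,12),(350,341,12),(399,379,12),(354,421,12)],"tube":[(347,347,107)],"bl":[(443,259,30),(464,234,30),(505,248,30),(484,272,30)],"bar":[(466,231,114)]},
 "side":{"st":[(375,388,12),(441,369,12),(480,409,12),(408,432,12)],"tube":[(427,352,107)],"bl":[(310,283,30),(336,269,30),(370,285,30),(343,302,30)],"bar":[(355,256,114),(308,225,114)]}}.items():
    c=cam(n)
    for k,v in pts.items():
        P=[plane(c,(u*s,w*s),z)[:2].round(1) for u,w,z in v]; print(n,k,*P,np.mean(P,0))
E
```

```text
scene st [ 448.  -256.7] [ 457.6 -133.7] [ 576.  -146.3] [ 571.4 -256. ] [ 513.25  -198.175]
scene tube [ 518.2 -204. ] [ 518.2 -204. ]
scene bl [474.2 117.3] [464.9 199.9] [550.  215.6] [554.8 136.1] [510.975 167.225]
scene bar [513.2 128.6] [513.2 128.6]
side st [ 442.6 -147.8] [ 562.2 -147.3] [ 568.7 -262. ] [ 446.2 -262.3] [ 504.925 -204.85 ]
side tube [ 500.1 -212.1] [ 500.1 -212.1]
side bl [447.2 189.5] [514.4 223.3] [552.3 132.9] [480.7  94.1] [498.65 159.95]
side bar [513.2 107.8] [477.3 275.5] [495.25 191.65]
```

```bash
python3 - <<'E'
from h import *
R=down(0); print(R)
for n,p in (("st",(508,-200,270)),("tb",(505,165,270))):
    arm.goto(p,R); arm.sleep(.3); c=cam("wrist"); np.savez(f"c_{n}.npz",*c)
    im=arm.snapshot("wrist"); cv2.imwrite(f"pics/w_{n}.png",cv2.resize(im[...,::-1],(800,600),interpolation=cv2.INTER_CUBIC))
print(arm.get_obs()["clock"])
E
```

```text
[[-0.  1.  0.]
 [ 1.  0.  0.]
 [ 0.  0. -1.]]
3.025
```

View pics/w_st.png

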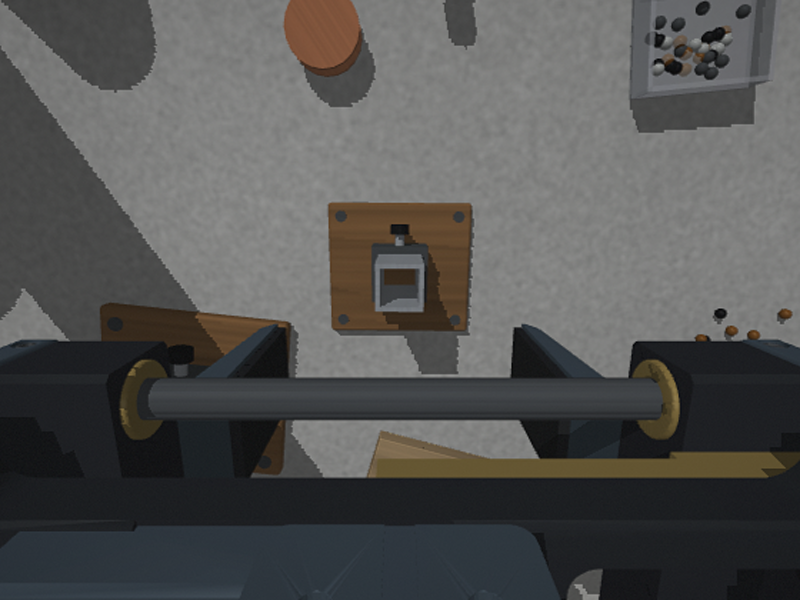

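View pics/w_tb.png

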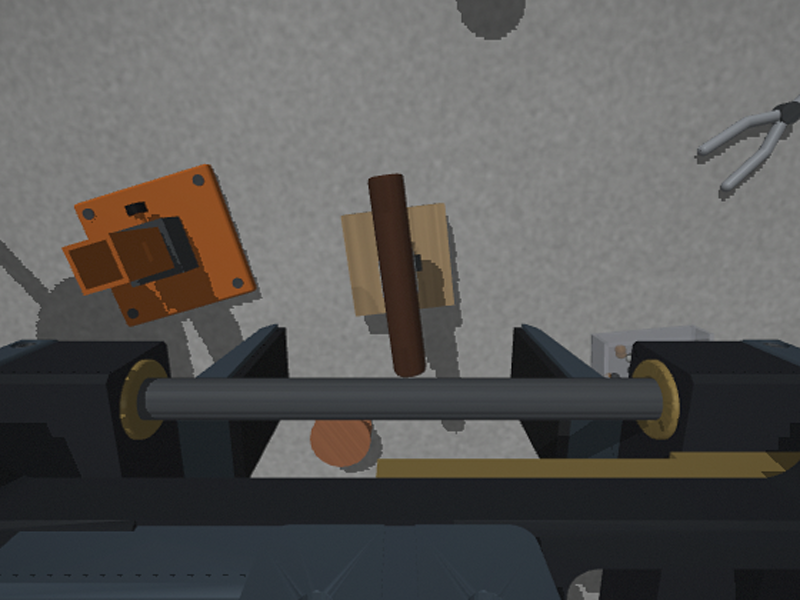

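The wrist views show the stand's foot at (330–470, 204–330) with its rim at (375–425, 254–312). The T-bar's bar runs (387,178)–(409,375) with the button on the right (417,262). Next I need to know which side the hole is on.

```bash
python3 - <<'E'
import cv2,numpy as np
from bench import arm
def crop(im,u,v,r): return cv2.resize(im[v-r:v+r,u-r:u+r,::-1],(400,300) if 0 else (390,390),interpolation=cv2.INTER_CUBIC)
a=crop(arm.snapshot("scene"),243,258,28); b=crop(arm.snapshot("side"),298,265,28)
cv2.imwrite("pics/hole.png",np.clip(np.hstack([a,b])*1.5,0,255).astype(np.uint8))
E
```

```text
(no output)
```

View pics/hole.png

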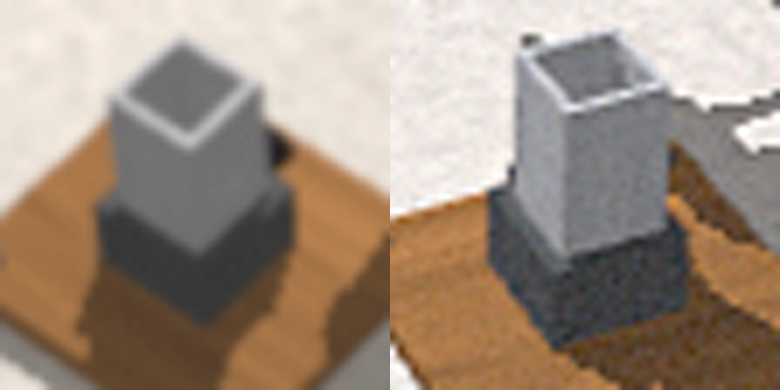

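No hole on the −x, +x or −y faces, so it should be in the +y wall. I'll confirm with a tilted wrist view and compute the poses.

```bash
python3 - <<'E'
from h import *
L=lambda n:[np.load(f"c_{n}.npz")[f"arr_{i}"] for i in range(3)]
c=L("st"); s=.7
P=[plane(c,(u*s,v*s),12)[:2].round(1) for u,v in((330,203),(472,204),(468,329),(332,329))];print(*P,np.mean(P,0))
for z in (92,107,122):
    P=[plane(c,(u*s,v*s),z)[:2].round(1) for u,v in((377,254),(423,254),(425,311),(375,311))];print(z,*P,np.mean(P,0))
c=L("tb")
P=[plane(c,(u*s,v*s),114) [:2].round(1) for u,v in((369,178),(403,175),(426,373),(394,377))];print(*P,np.mean(P,0))
P=[plane(c,(u*s,v*s),30) [:2].round(1) for u,v in((342,214),(442,204),(455,305),(356,315))];print(*P,np.mean(P,0))
a=np.radians(35);R=np.c_[[0,np.cos(a),-np.sin(a)],[1,0,0],[0,-np.sin(a),-np.cos(a)]]
arm.goto((508,-127,175),R); arm.sleep(.3); np.savez("c_s2.npz",*cam("wrist"))
im=arm.snapshot("wrist"); cv2.imwrite("pics/w_s2.png",cv2.resize(im[:,:,::-1],(800,600),interpolation=cv2.INTER_CUBIC))
E
```

```text
[ 447.1 -139.1] [ 574.  -139.8] [ 575.  -256.4] [ 444.8 -256.7] [ 510.225 -198.   ]
92 [ 492.7 -174.3] [ 526.6 -174.3] [ 528.7 -217.7] [ 490.7 -217.8] [ 509.675 -196.025]
107 [ 493.4 -172.4] [ 525.8 -172.3] [ 527.8 -213.8] [ 491.5 -213.8] [ 509.625 -193.075]
122 [ 494.2 -170.4] [ 525.  -170.4] [ 526.9 -209.8] [ 492.4 -209.9] [ 509.625 -190.125]
[486.1 242.1] [508.6 244. ] [525.6 104. ] [502.  100.9] [505.575 172.75 ]
[456.9 215.4] [542.6 223.6] [556.3 134.7] [466.7 125.4] [505.625 174.775]
```

View pics/w_s2.png

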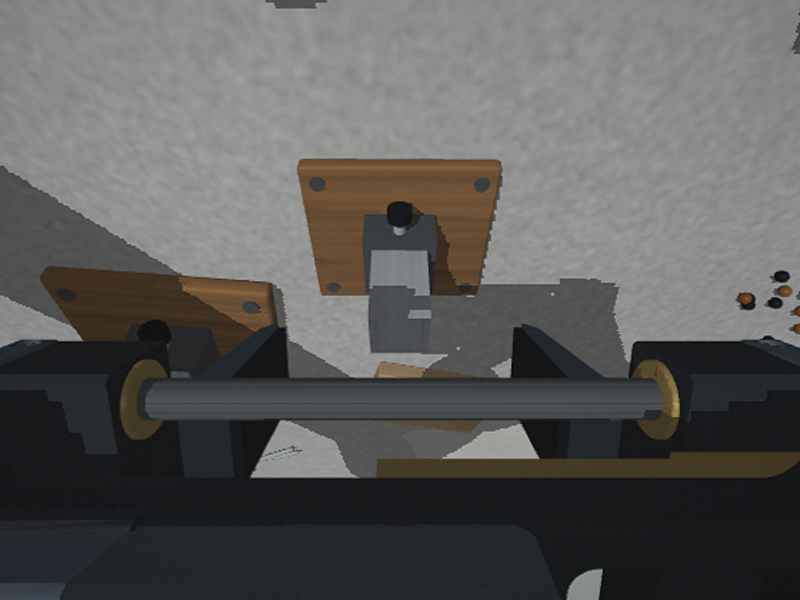

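The foot measures 130 mm along world x, but I can't see a hole here. I'll look at the ±x walls up close.

```bash
cat >> h.py <<'E'
def tilt(d,a):
    a=np.radians(a);d=np.array([d[0],d[1],0.]);d/=np.linalg.norm(d);u=np.array([0,0,1.])
    x=np.cos(a)*d-np.sin(a)*u; z=-np.sin(a)*d-np.cos(a)*u; return np.c_[x,np.cross(z,x),z]
E
python3 - <<'E'
from h import *
tiles=[]
q0=arm.get_obs()["qpos"]
arm.goto((508,-100,260),down(0))
for n,d in (("px",(1,0)),("mx",(-1,0))):
    R=tilt(d,35); p=np.array([509,-197,175])+65*np.array([*d,0])
    try: arm.goto(p+[0,0,60],R); arm.move_straight(p)
    except arm.Unreachable as e: print(n,e); continue
    arm.sleep(.2); c=cam("wrist"); np.savez(f"c_{n}.npz",*c); im=arm.snapshot("wrist"); cv2.imwrite(f"pics/raw_{n}.png",im[...,::-1])
    u,v=proj(c,np.array([509,-197,75])+18*np.array([*d,0])).astype(int); print(u,v)
    t=im[max(0,v-50):v+50,u-65:u+65,::-1][::-1,::-1]; tiles.append(cv2.resize(t,(390,390*t.shape[0]//t.shape[1]),interpolation=cv2.INTER_CUBIC)[:280])
    arm.move_straight(p+[0,0,60])
print(arm.get_obs()["clock"],arm.get_obs()["qpos"])
h=min(len(t) for t in tiles)
cv2.imwrite("pics/px.png",np.clip(np.hstack([t[:h] for t in tiles])*1.6,0,255).astype(np.uint8))
E
```

```text
278 195
mx the arm cannot take that pose within its joint ranges
8.0417 [-15.48996808  39.3270832   61.97855522  -9.5307732  112.41113494
  73.53808827]
```

View pics/px.png

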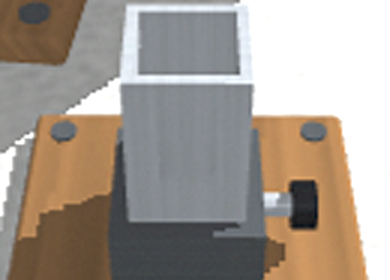

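The +x wall has no hole, and nor does the upper part of the inner −x wall. I'll enlarge the +y view and the −x wall from the side camera.

```bash
python3 - <<'E'
from h import *
im=cv2.imread("pics/w_s2.png"); a=cv2.resize(im[235:360,340:465][::-1,::-1],(390,390),interpolation=cv2.INTER_CUBIC)
s=np.mean([arm.snapshot("side").astype(float) for _ in range(4)],0)[...,::-1]
b=cv2.resize(s[238:288,272:322],(390,390),interpolation=cv2.INTER_CUBIC)
f=lambda t:np.clip((t.astype(float)-30)*2.0,0,255)
cv2.imwrite("pics/cmp.png",np.hstack([f(a),f(b)]).astype(np.uint8)); print(arm.get_obs()["position"])
E
```

```text
[ 573.6170494  -196.90515153  233.75110677]
```

View pics/cmp.png

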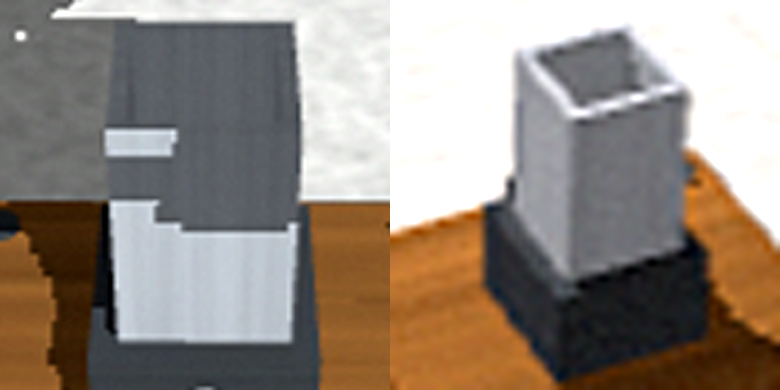

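```bash
python3 - <<'E'
from h import *
tgt=np.array([491,-197,78.])
he=arm.camera_model("wrist")["hand_eye"]
best=None
for ang in range(130,231,10):
  for a in (35,28,20,12,5):
    for D in (200,240,280):
      d=(np.cos(np.radians(ang)),np.sin(np.radians(ang)))
      R=tilt(d,a); v=R@he[:3,2]; p=tgt-D*v-R@he[:3,3]
      tip=p+R[:,2]*22
      if tip[2]<135: continue
      if arm.solve_ik(p,R) is not None:
        k=(a-abs(ang-180)*.3-D*.03)
        if best is None or k>best[0]: best=(k,ang,a,D,p,R)
print(best[:5])
_,ang,a,D,p,R=best
arm.goto(p+[0,0,60],R); arm.move_straight(p); arm.sleep(.2)
c=cam("wrist"); np.savez("c_mx.npz",*c); im=arm.snapshot("wrist"); cv2.imwrite("pics/raw_mx.png",im[...,::-1])
arm.move_straight(p+[0,0,60]); print(arm.get_obs()["clock"])
u,v=proj(c,tgt).astype(int); print(u,v)
b=cv2.imread("pics/raw_px.png")[145:245,213:343]; t=im[max(0,v-50):v+50,u-65:u+65,::-1]
E1=cv2.createCLAHE(4,(3,3))
f=lambda t:cv2.resize(E1.apply(cv2.cvtColor(t[::-1,::-1],cv2.COLOR_BGR2GRAY)),(390,300),interpolation=cv2.INTER_CUBIC)
cv2.imwrite("pics/mx.png",np.hstack([f(np.ascontiguousarray(b)),f(np.ascontiguousarray(t))]))
E
```

```text
(20.6, 160, 35, 280, array([ 425.17252959, -173.47657661,  178.74032142]))
12.1833
280 210
```

View pics/mx.png

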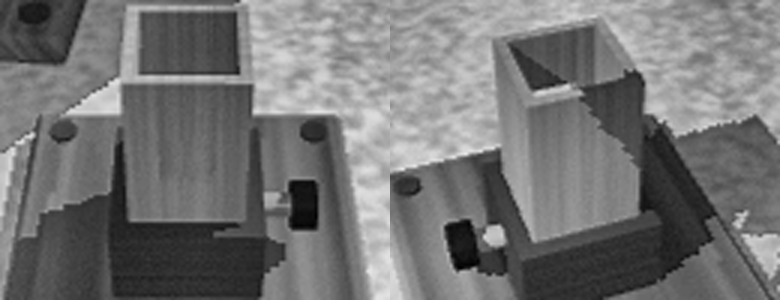

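No hole is rendered on any wall. The foot's long side (130 mm) runs along world x, so the hole is in a ±x wall. The wrist range (±146°) rules out turning the T-bar half around, so +x it is, and feel will confirm. Next: fit the poses.

```bash
python3 - <<'E'
from h import *
from scipy.optimize import least_squares
L=lambda n:[np.load(f"c_{n}.npz")[f"arr_{i}"] for i in range(3)]
S=[(-18,18),(18,18),(18,-18),(-18,-18)]; s=.7
rim={"st":[(376*s,262*s),(424*s,262*s),(425*s,311*s),(375*s,311*s)]}
f=lambda X,Y,u0,v0:(u0+64-X/3,v0+49-Y/3)
rim["px"]=[f(248,5,278,195),f(252,82,278,195),f(123,84,278,195),f(125,5,278,195)]
rim["mx"]=[f(125,95,280,210),f(104,40,280,210),f(213,17,280,210),f(251,75,280,210)]
foot=[(330*s,203*s),(472*s,204*s),(468*s,329*s),(332*s,329*s)]
def rot(p,a): return np.array([p[0]*np.cos(a)-p[1]*np.sin(a),p[0]*np.sin(a)+p[1]*np.cos(a)])
def res(q,ks=("st","px","mx")):
    r=[]
    for k in ks:
        for a,b in zip(S,rim[k]): r.append(proj(L(k),[*(q[:2]+rot(a,q[2])),q[3]])-b)
    for a,b in zip([(-65,60),(65,60),(65,-60),(-65,-60)],foot): r.append(proj(L("st"),[*(q[:2]+rot(a,q[2])),12])-b)
    return np.ravel(r)
for ks in (("st","px","mx"),("px",),("mx",),("st",)):
    o=least_squares(lambda q:res(q,ks),[510,-197,0,107]); print(ks,o.x.round(3),np.abs(o.fun).reshape(-1,2).max(1).round(1))
c=L("tb")
P=[plane(c,(u*s,v*s),106)[:2] for u,v in((369,178),(403,175),(426,373),(394,377))];print(np.mean(P,0))
E
```

```text
('st', 'px', 'mx') [ 5.09882e+02 -1.97931e+02 -7.00000e-03  9.83110e+01] [0.5 0.9 0.6 0.7 0.2 0.7 1.4 0.5 2.7 2.  1.5 0.7 1.5 1.1 1.4 0.6]
('px',) [ 5.1014e+02 -1.9800e+02 -2.0000e-03  9.8528e+01] [0.3 0.8 1.4 0.3 1.5 1.3 1.2 0.8]
('mx',) [ 5.10406e+02 -1.98203e+02 -1.00000e-02  9.79040e+01] [2.6 2.  1.5 0.7 1.3 1.6 1.7 0.6]
('st',) [ 5.09903e+02 -1.98010e+02 -3.00000e-03  9.73380e+01] [0.5 0.8 0.5 0.8 1.6 1.3 1.2 0.8]
[505.56849663 171.22279662]
```

```bash
python3 - <<'E'
from h import *
R=down(6.3); p=np.array([505.6,173,73.])
arm.move_gripper(64)
q=arm.get_obs()["position"]; arm.move_straight((q[0],q[1],260))
arm.goto(p+[0,0,130],R); arm.move_straight(p,feed=120)
o=arm.get_obs(); print(o["clock"],o["position"],o["ft_force"])
arm.move_gripper(20,effort=20); o=arm.get_obs(); print(o["clock"],o["width"],o["finger_force"],o["ft_force"])
arm.move_straight(p+[0,0,3],feed=20);o=arm.get_obs();print(o["ft_force"],o["wrist_torque"])
im=arm.snapshot("side"); 
arm.move_straight(p+[0,0,110],feed=120); o=arm.get_obs(); print(o["clock"],o["width"],o["finger_force"],o["ft_force"],o["wrist_torque"],o["qpos"])
cv2.imwrite("pics/lift.png",arm.snapshot("side")[...,::-1])
E
```

```text
16.025 [506.15084566 173.13838378  73.67413889] [ 0.47983731 -0.63643613  0.09122126]
16.6917 25.673873755486227 20.00174716114998 [-3.68413973  0.35046313  5.22579694]
[-0.44147915  0.20430955 -2.09637881] [-0.02454005 -0.0141711   0.0060013 ]
18.0833 26.067219942169217 20.001037269830704 [-0.61988273  0.1811737  -2.99311168] [ 0.06234731  0.07415462 -0.01381298] [1.76566730e+01 1.70226270e+01 9.97485100e+01 1.65054414e-03
 6.33320210e+01 1.13563668e+01]
```

```bash
cat >> h.py <<'E'
def feel(k=4):
    a=[]
    for _ in range(k): arm.sleep(.02); a.append(arm.get_obs()["ft_force"])
    return np.mean(a,0)
def descend(xy,z0,z1,base,R,step=2,fmax=8,gain=.12,feed=25,verbose=True):
    xy=np.array(xy,float); z=z0; f=np.zeros(3)
    while z>z1:
        z=max(z1,z-step); arm.move_straight((xy[0],xy[1],z),feed=feed,orientation=R); f=feel(2)-base
        if verbose: print(round(z,1),xy.round(2),f.round(1),np.round(arm.get_obs()["position"][2],1))
        if f[2]>fmax: break
        l=f[:2]; xy+=np.where(abs(l)>1,np.clip(gain*l,-.6,.6),0)
    return xy,z,f
E
python3 - <<'E'
from h import *
R=down(-.3); 
arm.goto((510,-198,200),R); arm.move_straight((510,-198,176),feed=60); arm.sleep(.3)
base=feel(5); np.save("base.npy",base); print(base,arm.get_obs()["position"],arm.get_obs()["clock"])
xy,z,f=descend((510,-198),176,138,base,R,step=3,fmax=6)
print(arm.get_obs()["clock"])
E
```

```text
[-0.39105094 -0.2863039  -2.35921977] [ 510.08864403 -198.07428034  176.2312925 ] 20.4583
173 [ 510. -198.] [-0.2 -0.  -0.2] 172.8
170 [ 510. -198.] [ 0.2  0.  -0.2] 169.8
167 [ 510. -198.] [ 0.8  0.3 -0.3] 166.9
164 [ 510. -198.] [0.6 0.3 0.2] 163.8
161 [ 510. -198.] [ 0.2  0.3 -0.7] 160.9
158 [ 510. -198.] [ 1.   0.5 -0.1] 157.9
155 [ 510.12 -198.  ] [-0.6 -0.4  3.1] 155.2
152 [ 510.12 -198.  ] [-2.7 -3.3  3.3] 152.1
149 [ 509.79 -198.4 ] [-0.5 -3.5 -0.6] 148.4
146 [ 509.79 -198.82] [ 0.1 -3.2 -2. ] 145.4
143 [ 509.79 -199.2 ] [-0.3 -0.5 -0.8] 142.6
140 [ 509.79 -199.2 ] [-0.8 -0.2 -1. ] 139.7
138 [ 509.79 -199.2 ] [-1.   0.6 -1.4] 137.8
24.3667
```

```bash
python3 - <<'E'
from h import *
R=down(-.3); base=np.load("base.npy")
xy,z,f=descend((509.79,-199.2),138,119,base,R,step=1.5,fmax=5)
o=arm.get_obs();print(o["clock"],o["width"],xy)
E
```

```text
136.5 [ 509.79 -199.2 ] [-1.   0.7 -0.9] 136.3
135.0 [ 509.79 -199.2 ] [-0.6 -0.2  0. ] 134.8
133.5 [ 509.79 -199.2 ] [-1.1  0.3 -0.3] 133.3
132.0 [ 509.66 -199.2 ] [-0.9  0.2 -0.8] 131.9
130.5 [ 509.66 -199.2 ] [-1.1  0.2 -1. ] 130.4
129.0 [ 509.53 -199.2 ] [ 0.4  0.1 -0.2] 128.9
127.5 [ 509.53 -199.2 ] [-0.5  0.7 -1.2] 127.4
126.0 [ 509.53 -199.2 ] [-0.3 -0.1 -1.4] 125.9
124.5 [ 509.53 -199.2 ] [-0.   0.2 -0.9] 124.4
123.0 [ 509.53 -199.2 ] [ 0.  -0.1 -0.2] 122.9
121.5 [ 509.53 -199.2 ] [-0.   0.4  0.1] 121.4
120.0 [ 509.53 -199.2 ] [-0.8  0.5  2. ] 120.2
119 [ 509.53 -199.2 ] [-2.9  1.2  8.1] 120.2
28.05 25.989761266902402 [ 509.52592895 -199.2       ]
```

```bash
python3 - <<'E'
from h import *
R=down(-.3); xy=np.array([509.53,-199.2])
arm.move_straight((*xy,120.8),feed=20); arm.move_gripper(46); arm.move_straight((*xy,157),feed=100); arm.sleep(.2)
base=feel(5); np.save("base2.npy",base); print("base",base,arm.get_obs()["position"])
arm.move_gripper(20,effort=20); o=arm.get_obs(); print(o["clock"],o["width"],feel()-base)
xy,z,f=descend(xy,157,133,base,R,step=3,fmax=12)
if f[2]<12: xy,z,f=descend(xy,133,124,base,R,step=1,fmax=12)
o=arm.get_obs(); print(o["clock"],o["width"],o["position"])
E
```

```text
base [-0.21560287  0.11144524  0.52952535] [ 509.22594118 -199.08560961  156.38405633]
30.0417 25.905344340371087 [-3.95454211 -0.6792206   0.18099664]
154 [ 509.53 -199.2 ] [-4.4  0.1 -1.8] 153.4
151 [ 509.  -199.2] [-4.9 -0.1 -2.1] 150.5
148 [ 508.41 -199.2 ] [-4.4 -1.4 -2.2] 147.8
145 [ 507.88 -199.37] [-3.3 -0.2 -2.8] 145.0
142 [ 507.48 -199.37] [-2.7 -0.3 -0.9] 142.0
139 [ 507.16 -199.37] [-1.7 -0.5 -1. ] 139.0
136 [ 506.95 -199.37] [-0.6 -0.7 -1.1] 136.0
133 [ 506.95 -199.37] [-1.1 -1.1 -0.2] 132.9
132 [ 506.82 -199.5 ] [ 0.3 -0.8  1.6] 132.2
131 [ 506.82 -199.5 ] [ 0.1 -0.2  2.2] 131.2
130 [ 506.82 -199.5 ] [ 1.4 -0.1 -2.5] 129.5
129 [ 506.99 -199.5 ] [ 2.4 -0.  -4.6] 128.4
128 [ 507.27 -199.5 ] [ 1.8 -0.3 -4.3] 127.7
127 [ 507.49 -199.5 ] [ 0.3 -0.  -3.6] 126.9
126 [ 507.49 -199.5 ] [ 0.6  0.7 -2.6] 125.9
125 [ 507.49 -199.5 ] [-1.2  0.7  1.4] 125.5
124 [ 507.35 -199.5 ] [-2.4  0.9  7. ] 125.2
35.0917 25.751650816911535 [ 507.56682508 -199.61315091  125.22971665]
```

```bash
python3 - <<'E'
from h import *
base=np.load("base2.npy")
for z in (127,128,129,130,131,132):
    arm.move_straight((507.5,-199.5,z),feed=20); f=feel(2)-base; p=arm.get_obs()["position"][2]; print(z,f.round(1),p.round(1))
    if f[2]<-10: break
arm.move_straight((507.5,-199.5,127),feed=20); print(arm.get_obs()["clock"],feel()-base)
E
```

```text
127 [-0.3 -0.1 -3.1] 126.5
128 [ 0.1  0.2 -3. ] 127.8
129 [-0.1  0.1 -3.4] 129.0
130 [ 1.  -0.7 -6.2] 129.7
131 [  2.   -0.5 -13.9] 130.0
36.9083 [ 0.04584231  0.25066808 -2.70873713]
```

Travel is blocked both ways over about 4 mm (125.2 to 129.8), so the button has popped through the hole. Now I release, retreat and look.

```bash
python3 - <<'E'
from h import *
arm.move_straight((507.5,-199.5,125.6),feed=15); arm.move_gripper(60); arm.move_straight((507.5,-199.5,260),feed=100); arm.sleep(.5)
o=arm.get_obs(); print(o["clock"],o["width"],o["ft_force"],o["finger_force"])
a=arm.snapshot("scene")[215:295,190:300,::-1]; b=arm.snapshot("side")[210:290,245:355,::-1]
cv2.imwrite("pics/end.png",cv2.resize(np.hstack([a,b]),(798,290),interpolation=cv2.INTER_CUBIC))
E
```

```text
39.9 59.73505477282225 [-0.48691839 -0.68552074  0.34201665] 0.0
```

View pics/end.png

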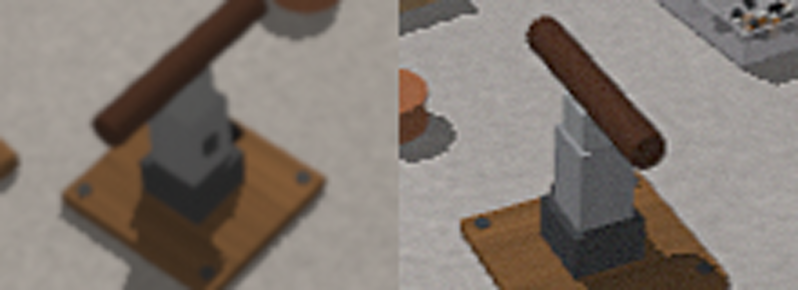

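The T-bar stands upright and seated. The dark button shows in the tube's +x wall at (210,145), and the gripper is clear.

```bash
python3 -c "
from bench import arm
print(arm.job_done())"
```

```text
the job is handed in; nothing more can be done
None
```

The T-bar is latched in the stand and released, and the job was handed in at about 40 s of the 61 s limit. A push-pull test and the final picture both show the button out through the +x hole; the judge's verdict wasn't shown.

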